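# Wedge-clamp the power block against the amplifier's heat sink

## Task

Clamp the loose grey power block against the black heat sink with the red wedge: pick the wedge up, start its thin end in the gap between the block and the slanted aluminium rail with its sloped side along the rail, and let go of it there while it is still slack. Then tap or push its thick end from behind, gently and as often as it takes, until it goes no further and stays jammed tight, holding the block square against the heat sink; feel for it, do not overdrive it, and leave the other things on the bench alone.

Things in the scene. Friction and masses are not known exactly. Their poses are not given: they have to be found in the camera images.
- fixture: Amplifier output stage, fixed: dark steel base plate 260 x 170 x 8 mm (own x -130..130, y -70..100 mm), origin on its underside, top at z = 8. Own x: driving direction, from the slot's mouth inwards; own y: towards the black finned heat sink, 60 mm high above the plate, flat face at y = 60, x = -90..120. Plate before the mouth (x < -10) is free. Green board, 10 mm high, at x = 75..125.
- slot_mouth (a point): On the plate's top, in the slot's mouth about half-way between rail and block: x = -10, y = 11.5 mm in the fixture's frame; axes as the fixture's. The mouth is 12 to 18 mm wide at the start; poses are not exact, so feel the thin end in from the free plate before it, and shift sideways a few mm if it catches.
- rail_bolts (a point): On the plate, y = -27.5, x = 18 mm in the fixture's frame, near the two bolts of the aluminium rail: 34 mm high, x = -10..45 mm, its face slanting towards the heat sink by 0.2 mm per mm of x, so the slot narrows inwards. The rail was bolted by hand: its face at the mouth lies anywhere from y = 1.5 to 5.5 mm (this point does not show it).
- end_stop (a point): Top of the steel end stop, 26 mm high above the plate, front face at x = 62 mm in the fixture's frame (point at x = 66, y = 43), which keeps the block from sliding inwards.
- module: Loose grey power block, three brass studs on top, 70 (x) x 40 (y) x 38 mm, about 0.4 kg, origin at the centre of its underside, on the plate, axes along the fixture's, near end at the mouth. Starts 1 to 2 mm short of the heat sink (origin at y = 40 mm when touching). The wedge slides it over with 2 to 5 N of push. Clamped with over 40 N (taps over some 35 N) its insulator cracks; under 5 N it is loose.
- wedge: Loose slick red nylon wedge, 110 x 21 x 34 mm high, 0.1 kg; origin on its underside, 55 mm from either end, on the head's centre line. It jams with its thin end anywhere from 40 to 65 mm past the mouth. A single push may bind it askew, and it springs loose when let go: tap with 12 to 20 N, taking the hand off between taps, 3 to 8 times, until a tap moves it no further (under 1 mm); friction then keeps it tight.
- wedge_head (a point): Centre of the wedge's head (thick end, to be gripped), 17 mm above its underside. Head 29 mm long, 21 mm wide (y), parallel sides; then a 75 mm taper to 6 mm at the thin end. The +y side is flat (goes against the block), the -y side slopes 0.2 mm per mm (goes along the rail). Own x to the thin end, at x = +89.5 mm from here; butt at x = -20.5 mm.
- wedge_tip (a point): Middle of the wedge's thin end face, 17 mm above its underside, 7.5 mm to the wedge's +y side of its head's centre line. Axes as wedge_head.
- wedge_butt (a point): Crest of the upright round rib (radius 6 mm, full height) on the wedge's thick end, where it is tapped along own x: 17 mm above the underside, 4 mm to the +y side of the head's centre line. Axes as wedge_head.
- capacitor: Bystander: loose upright capacitor can, aluminium with a blue sleeve, 36 mm diameter, 52 mm high, origin at the centre of its underside.
- pliers: Bystander: loose pliers with red grips, about 170 mm long, lying flat, origin in the middle.
- screwdriver: Bystander: loose yellow-handled screwdriver, 180 mm long, lying, origin in the middle.
There are look-alikes about, which are no part of the job. What is shaped like the wedge but green is not meant. Leave any orange look-alike of the module alone.

How it is judged:
By the outcome, as a careful person would: the job done as asked, in the order asked, and still so for the second after the job is handed in, with the robot touching nothing.
It also fails if it takes over 58 s, if anything falls off the work surface, if the arm or the gripper's body presses on something with over 40 N, if the wrist force passes 120 N, or if a joint passes its speed limit or range.

## Robot

A 6-joint arm with a two-finger parallel gripper is mounted at the origin on the work surface. World frame = base frame: x ahead of the robot, y to its left, z up, the work surface at z = 0. Lengths are in mm, angles in rad, forces in N, time in s.
With the tool pointing down it reaches from about 300 to 850 mm from the base axis. Payload 5.4 kg.
Tool frame: the origin (TCP) lies at the very end of the fingers, on their centre line; the grasp point (between the pads) lies 19 mm behind it; y points along the fingers, x is the direction in which the jaws open and shut, and the axes are right-handed (so a half turn about y gives the same grasp; the last joint's range is limited). The gripper opens to 85 mm and grips with 20 to 120 N. Pads are 22 mm wide; open, the fingers measure 114 mm over their backs; the gripper's body (76 mm by 85 mm) begins 54 mm behind the grasp point. The pads swing forward as they close: fully open they stand 13 mm farther back than shut.
Start: joints at [-1.353, 0.158, 1.597, -0, 1.386, -0.21], TCP at [238.526, -523.175, 231.299] pointing down, gripper open.
Joint ranges: [-2.91, 2.91], [-0.94, 2.29], [0.18, 2.7], [-1.29, 4.43], [0.17, 2.64], [-3, 3]. Speed limits (rad/s): [2.57, 2.57, 3.14, 3.14, 3.14, 3.14].

## Interface

Orientations are given as a rotation vector (axis times angle).
In Python, from station import r gives the robot as it stands.
- The arm moves only by the shell command python3 -m handwheel 'ROWS' [FORCE]. ROWS is JSON, a list of rows, each a list of 7 numbers: the turn, a rotation vector about the world's x, y, z in degrees, then the shift along the world's x, y, z in mm, then the gripper command: -1 is fully open, 1 is shut, values between are in proportion. A call has 1 to 20 rows; each row shifts and turns the commanded pose from where the row before left it; what a row does not reach is not made up. A row lasts 1/12 s, in which the tool goes at most 41.7 mm and 7.16 degrees, less where a joint would pass 70% of its speed; a pose out of reach is approached as far as the arm can. A call is refused whole if a number of a shift passes 41.7 or a number of a turn 7.16, either way. A call with a gripper value outside its range is refused whole. The fingers move at their own pace and stop on an object; FORCE is the grip in N (left out, the last holds). Time passes only in rows, so rows that do not move let the fingers close. It gives the time, the measured TCP pose, the force and the opening at its end, in the units of the state.
- r.state(): the state, without advancing time (a new reading comes with each control period).
- r.capture(name): name is "scene" or "top"; returns the picture (480x640x3 uint8, red, green, blue); there is no depth.
- r.get_calibration(name): a dict with "K" (3x3 intrinsics, pixels), "rvec" (rotation vector, rad) and "tvec" (3), from world to camera coordinates, as OpenCV has them. Camera axes: x right, y down, z forward; pixel columns grow to the right and rows downward; lengths in mm; the calibration is good to about 2 mm. A picture is of the moment at which its call begins. get_calibration takes no time and is no camera call.
- r.finish_job(): hands the job in, once; it reports no verdict.
The state is a dict: "clock": time; "joint_pos": joint angles; "dq": joint speeds; "joint_torque": joint torques, N m; "eef_pos": TCP position; "tool_rot": TCP orientation; "force": force on the tool from outside, world axes, zero at the start; "moment": the same for the moment, N m; "finger_gap": finger opening in mm.
Only numpy, scipy, OpenCV 4.12 (cv2) and the standard library are available. Lean on these libraries where they do the work, as an engineer would, in place of code of your own. Each camera call takes 0.05 s, during which the arm holds its last target.

## Working session

There is one attempt and no reset: what is moved stays moved. The work goes in short steps, Python scripts to look and compute and a shell command to move; the robot and the scene stay as the last step left them, time stands still between calls to the robot, and variables do not carry over. Pictures are saved under pics/ and viewed, and the job is handed in when it is done.

```bash
ls; mkdir -p pics
python3 - <<'E'
from station import r
import cv2
print(r.state())
for n in ("scene","top"):
    im=r.capture(n); cv2.imwrite(f"pics/{n}0.png",im[:,:,::-1]); print(n,r.get_calibration(n))
E
```

```text
pics
{'clock': 0.0, 'joint_pos': array([-1.35313580e+00,  1.59073869e-01,  1.59824597e+00, -8.73533461e-06,
        1.38617688e+00, -2.10119786e-01]), 'dq': array([-0.0024684 , -0.00206987,  0.00065532,  0.00015041, -0.00160284,
        0.00171976]), 'joint_torque': array([-2.03776126e-04, -3.96002090e+01, -3.31434488e+01, -3.60639324e-04,
        8.44260736e-03,  1.86063312e-05]), 'eef_pos': array([ 238.37537591, -522.60119412,  230.29606482]), 'tool_rot': array([-1.38036494,  0.88952858, -0.88729893]), 'force': array([0.46331365, 0.24647283, 0.24459524]), 'moment': array([-0.00822173,  0.04866718,  0.01486864]), 'finger_gap': 85.32086967259407}
scene {'K': array([[549.23286421,   0.        , 318.31679579],
       [  0.        , 549.23286421, 239.77246078],
       [  0.        ,   0.        ,   1.        ]]), 'rvec': array([ 1.62475941,  1.88046408, -0.78665025]), 'tvec': array([  79.22204351, -345.58301812, 1345.7082417 ])}
top {'K': array([[505.95249891,   0.        , 323.01022837],
       [  0.        , 505.95249891, 235.44791158],
       [  0.        ,   0.        ,   1.        ]]), 'rvec': array([ 2.16960011, -2.11577706,  0.15089509]), 'tvec': array([  2.3278594 , 529.26895411, 950.06305395])}
```

View pics/scene0.png

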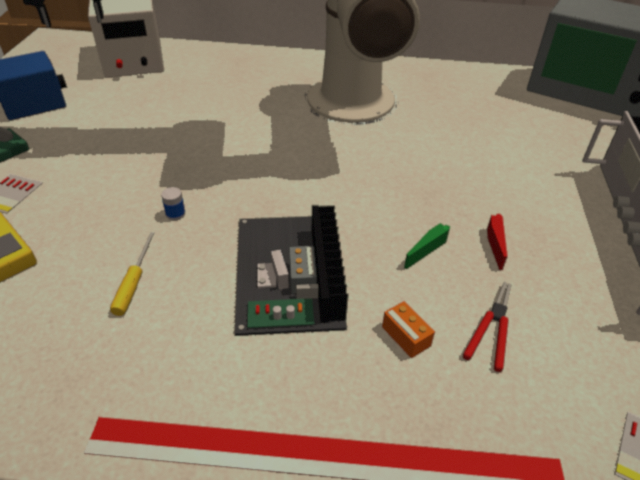

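View pics/top0.png

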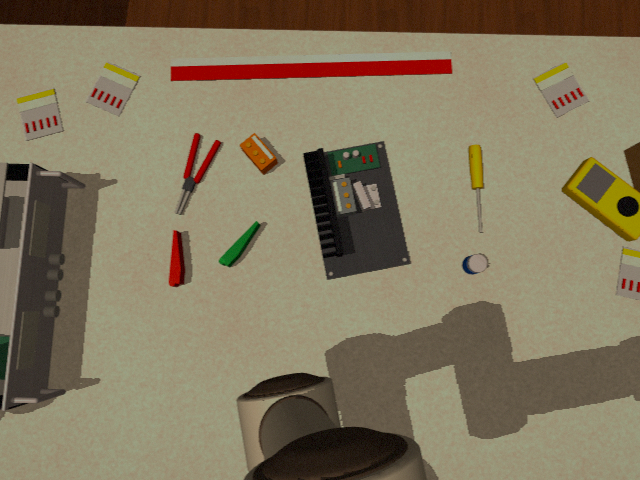

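```bash
cat > h.py <<'E'
import numpy as np,cv2
from station import r
def cal(n):
    c=r.get_calibration(n); R=cv2.Rodrigues(np.array(c["rvec"]))[0]; return np.array(c["K"]),R,np.array(c["tvec"]).ravel()
def ray(n,uv):
    K,R,t=cal(n); d=R.T@np.linalg.solve(K,np.array([uv[0],uv[1],1.])); return -R.T@t,d
def onz(n,uv,z):
    o,d=ray(n,uv); return o+d*(z-o[2])/d[2]
def proj(n,P):
    K,R,t=cal(n); p=K@(R@np.array(P,float)+t); return p[:2]/p[2]
def tri(uv1,uv2,a="top",b="scene"):
    o1,d1=ray(a,uv1);o2,d2=ray(b,uv2);d1/=np.linalg.norm(d1);d2/=np.linalg.norm(d2)
    s=np.linalg.lstsq(np.c_[d1,-d2],o2-o1,rcond=None)[0]; p=o1+s[0]*d1;q=o2+s[1]*d2
    return (p+q)/2,np.linalg.norm(p-q)
def crop(im,x0,y0,w,h,s,name):
    cv2.imwrite(name,cv2.resize(im[y0:y0+h,x0:x0+w,::-1],None,fx=s,fy=s,interpolation=cv2.INTER_CUBIC))
E
python3 - <<'E'
import cv2
t=cv2.imread('pics/top0.png');s=cv2.imread('pics/scene0.png')
f=lambda im,x,y,w,h,k,n:cv2.imwrite(n,cv2.resize(im[y:y+h,x:x+w],None,fx=k,fy=k,interpolation=cv2.INTER_CUBIC))
f(t,290,130,130,150,4,'pics/t_fix.png');f(t,150,210,120,90,6,'pics/t_w.png')
f(s,225,195,140,145,4,'pics/s_fix.png');f(s,390,200,130,90,6,'pics/s_w.png')
E
```

```text
(no output)
```

View pics/t_fix.png

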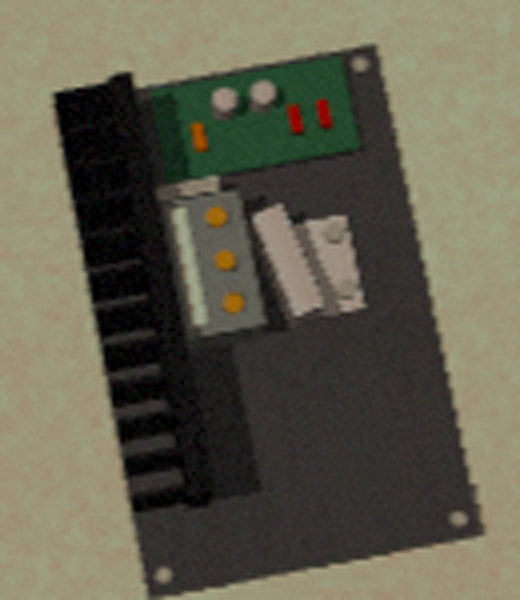

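View pics/t_w.png

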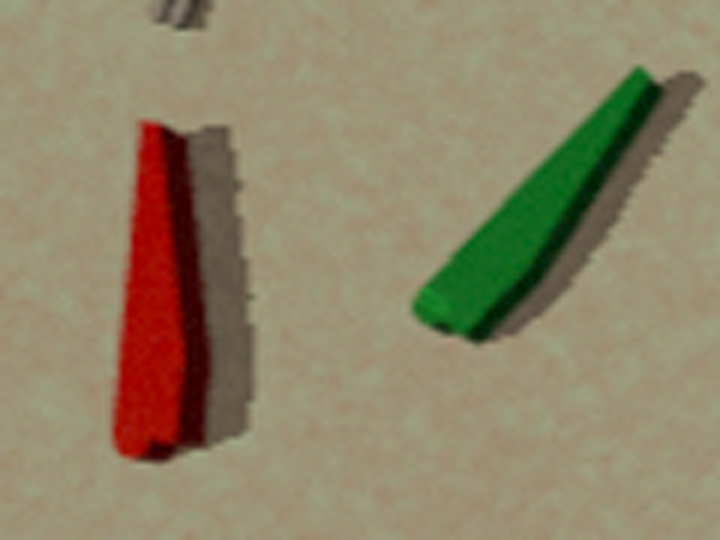

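View pics/s_fix.png

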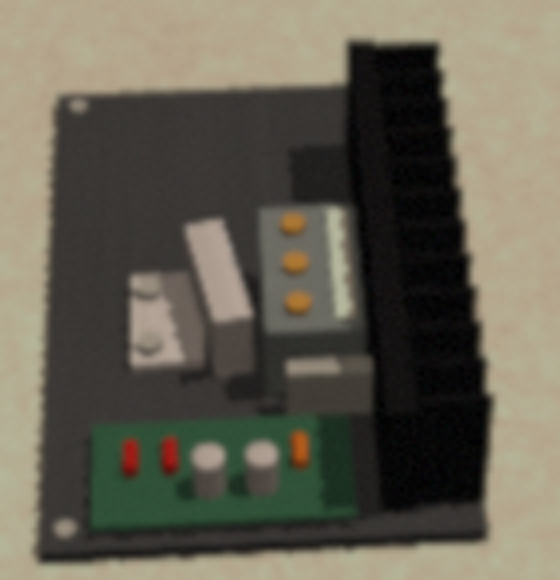

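View pics/s_w.png

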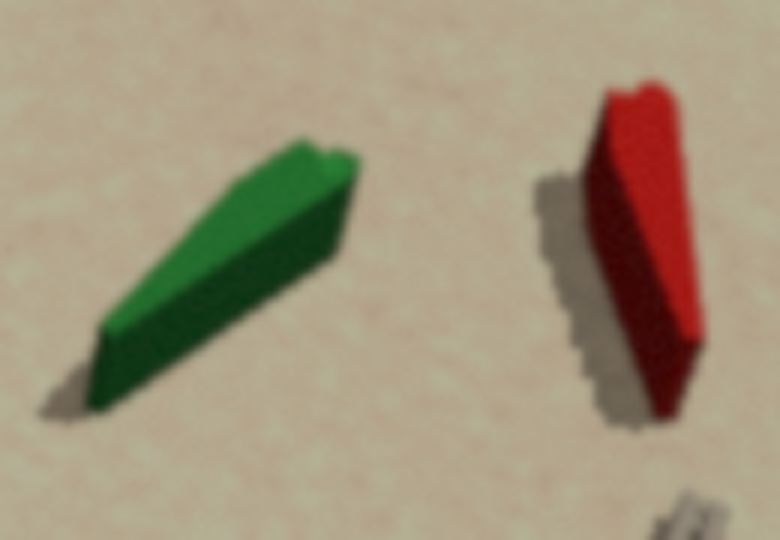

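Run:
```python
from h import *
T=lambda u,v:((u+.5)/4+290-.5,(v+.5)/4+130-.5)
S=lambda u,v:((u+.5)/4+225-.5,(v+.5)/4+195-.5)
# plate corners: (x,y): (-130,100),(-130,-70),(130,-70)
A=[onz('top',T(*p),8) for p in [(148,597),(483,533),(377,45)]]
B=[onz('scene',S(*p),8) for p in [(57,96),(40,558),(486,538)]] # (-130,-70),(130,-70),(130,100)
print('top',np.round(A,1));print('scene',np.round(B,1))
def fit(P,Q):
    P=np.array(P,float);Q=np.array(Q)[:,:2];pm=P.mean(0);qm=Q.mean(0)
    H=(P-pm).T@(Q-qm);a=np.arctan2(H[0,1]-H[1,0],H[0,0]+H[1,1])
    R=np.array([[np.cos(a),-np.sin(a)],[np.sin(a),np.cos(a)]]);t=qm-R@pm
    return a,t,np.linalg.norm((R@P.T).T+t-Q,axis=1)
pt=[(-130,100),(-130,-70),(130,-70)];ps=[(-130,-70),(130,-70),(130,100)]
for n,a in (('t',fit(pt,A)),('s',fit(ps,B)),('both',fit(pt+ps,A+B))): print(n,np.degrees(a[0]),np.round(a[1],1),np.round(a[2],1))
# wedge top face
im=cv2.imread('pics/top0.png').astype(int);
hsv=cv2.cvtColor(im.astype(np.uint8),cv2.COLOR_BGR2HSV)
for n,roi in (('top',(150,210,60,90)),('scene',(480,205,35,70))):
    im=cv2.imread(f'pics/{n}0.png').astype(int);x,y,w,h=roi;c=im[y:y+h,x:x+w]
    for th in (110,130):
        m=((c[:,:,2]>th)&(c[:,:,1]<60)).astype(np.uint8)
        cn=max(cv2.findContours(m,0,cv2.CHAIN_APPROX_NONE)[0],key=cv2.contourArea)
        box=cv2.approxPolyDP(cn,1.2,True)[:,0]+[x,y]
        print(n,th,m.sum(),box.tolist());print(np.round([onz(n,p,34)[:2] for p in box],1).tolist())
```

```text
top [[ 446.4    6.4    8. ]
 [ 482.5 -160.1    8. ]
 [ 734.7 -105.2    8. ]]
scene [[ 483.2 -160.2    8. ]
 [ 737.5 -103.9    8. ]
 [ 703.1   60.     8. ]]
t 12.141634143571354 [594.1 -64.1] [0.4 0.8 1.2]
s 12.069214685787125 [596.1 -64. ] [0.6 1.5 1.2]
both 12.088717526260181 [595.1 -64.1] [0.6 0.4 2.2 0.6 1.6 2. ]
top 110 414 [[176, 231], [174, 231], [169, 278], [170, 285], [173, 285], [175, 282], [178, 283], [180, 267]]
[[531.4, 305.2], [531.3, 309.2], [438.8, 312.6], [425.3, 309.7], [425.5, 303.9], [431.4, 300.4], [429.6, 294.4], [460.7, 292.6]]
top 130 388 [[175, 231], [173, 235], [169, 278], [170, 285], [178, 282], [179, 260]]
[[531.4, 307.2], [523.3, 310.6], [438.8, 312.6], [425.3, 309.7], [431.5, 294.6], [474.3, 295.5]]
scene 110 330 [[492, 216], [492, 227], [504, 256], [506, 256], [501, 216]]
[[433.3, 294.3], [463.3, 291.7], [533.5, 305.1], [533.0, 308.4], [430.7, 310.4]]
scene 130 307 [[492, 216], [493, 228], [502, 251], [506, 256], [501, 216]]
[[433.3, 294.3], [465.7, 293.2], [522.0, 303.0], [533.0, 308.4], [430.7, 310.4]]
```

Run:
```python
from h import *
s=r.state();R=cv2.Rodrigues(s['tool_rot'])[0];print(np.round(R,3),s['joint_pos'],s['eef_pos'])
print('jaw yaw',np.degrees(np.arctan2(R[1,0],R[0,0])))
a=np.radians(12.1);F=np.array([[np.cos(a),-np.sin(a)],[np.sin(a),np.cos(a)]]);o=np.array([595.1,-64.1])
T=lambda u,v:((u+.5)/4+290-.5,(v+.5)/4+130-.5)
S=lambda u,v:((u+.5)/4+225-.5,(v+.5)/4+195-.5)
f=lambda p:np.round(F.T@(p[:2]-o),1)
print('rail top',[f(onz('top',T(*p),42)) for p in [(253,212),(298,318),(323,303),(275,203)]],[f(onz('scene',S(*p),42)) for p in [(184,224),(217,322),(221,218),(252,313)]])
print('block top',[f(onz('top',T(*p),46)) for p in [(243,192),(268,325)]],[f(onz('scene',S(*p),46)) for p in [(259,209),(265,332)]])
print('sink top edge',[f(onz('top',T(*p),68)) for p in [(130,73),(207,505)]],[f(onz('scene',S(*p),68)) for p in [(350,43),(384,412)]])
for q in [(-130,-70),(-10,11.5),(-10,3.5)]: print(q,F@q+o)
```

```text
[[ 0.415 -0.     0.91 ]
 [-0.91   0.002  0.415]
 [-0.002 -1.     0.   ]] [-1.35309270e+00  1.58985016e-01  1.59811322e+00  8.13744274e-06
  1.38618363e+00 -2.10066992e-01] [ 238.41656486 -522.65183693  230.4124548 ]
jaw yaw -65.49061766885178
rail top [array([44.5, 14.3]), array([-12. ,   2.9]), array([ -6.9, -10.6]), array([47. ,  2.7])] [array([ -8.8, -12.2]), array([46.5,  0.1]), array([-11.4,   3. ]), array([42.4, 13.9])]
block top [array([54.4, 17.6]), array([-13.4,  18.5])] [array([-11.8,  18.7]), array([56.5, 18.6])]
sink top edge [array([117.5,  62.4]), array([-96.8,  65.7])] [array([-89.2,  60.9]), array([118.1,  59.8])]
(-130, -70) [ 482.66147862 -159.79523975]
(-10, 11.5) [582.91155416 -54.95167841]
(-10, 3.5) [584.58850266 -62.7739443 ]
```

```bash
python3 -m handwheel '[[0,0,-1.2,9,38,0,-1],[0,0,-1.2,9,38,0,-1],[0,0,-1.2,9,38,0,-1],[0,0,-1.2,9,38,0,-1],[0,0,-1.2,9,38,0,-1],[0,0,-1.2,9,38,0,-1],[0,0,-1.2,9,38,0,-1],[0,0,-1.2,9,38,0,-1],[0,0,-1.2,9,38,0,-1],[0,0,-1.2,9,38,0,-1],[0,0,-1.2,9,38,0,-1],[0,0,-1.2,9,38,0,-1],[0,0,-1.2,9,38,0,-0.3],[0,0,-1.2,9,38,0,-0.3],[0,0,-1.2,9,38,0,-0.3],[0,0,-1.2,9,38,0,-0.3],[0,0,-1.2,9,38,0,-0.3],[0,0,-1.2,9,38,0,-0.3],[0,0,-1.2,9,38,0,-0.3],[0,0,-1.2,9,38,0,-0.3]]' 40
cat > st.py <<'E'
from h import *
s=r.state();R=cv2.Rodrigues(s['tool_rot'])[0]
a=np.radians(12.1);F=np.array([[np.cos(a),-np.sin(a)],[np.sin(a),np.cos(a)]]);o=np.array([595.1,-64.1])
print('t',round(s['clock'],2),'tcp',np.round(s['eef_pos'],1),'jaw yaw',round(np.degrees(np.arctan2(R[1,0],R[0,0])),2),'down',np.round(R[:,1],3),'gap',round(s['finger_gap'],1),'fix',np.round(F.T@(s['eef_pos'][:2]-o),1),'F_fix',np.round(np.r_[F.T@s['force'][:2],s['force'][2]],1),'q6',round(s['joint_pos'][5],2))
E
python3 st.py
```

```text
clock: 1.77
eef_pos: [418.2, 239.0, 230.9]
tool_rot: [-1.214, 1.203, -1.203]
force: [1.1, -0.6, 1.4]
finger_gap: 55.4
t 1.77 tcp [418.2 239.  230.9] jaw yaw -89.51 down [-0. -0. -1.] gap 55.4 fix [-109.5  333.5] F_fix [ 0.9 -0.8  1.4] q6 1.83
```

```bash
python3 -m handwheel '[[0,0,-1,13,31.5,0,-0.3],[0,0,-1,13,31.5,0,-0.3],[0,0,0,0,0,-40,-0.3],[0,0,0,0,0,-40,-0.3],[0,0,0,0,0,-40,-0.3],[0,0,0,0,0,-40,-0.3],[0,0,0,0,0,0,-0.3],[0,0,0,0,0,0,-0.3],[0,0,0,0,0,0,-0.3]]'
python3 st.py
python3 - <<'E'
from h import *
crop(r.capture('top'),120,200,130,110,6,'pics/t1.png');crop(r.capture('scene'),420,150,160,140,5,'pics/s1.png')
E
```

```text
clock: 2.52
eef_pos: [446.0, 300.4, 73.5]
tool_rot: [-1.194, 1.227, -1.229]
force: [0.8, 1.1, 1.0]
finger_gap: 56.0
t 2.52 tcp [446.  300.4  73.5] jaw yaw -91.49 down [ 0.003  0.001 -1.   ] gap 56.0 fix [-69.4 387.6] F_fix [1.  0.9 1. ] q6 1.96
```

View pics/t1.png

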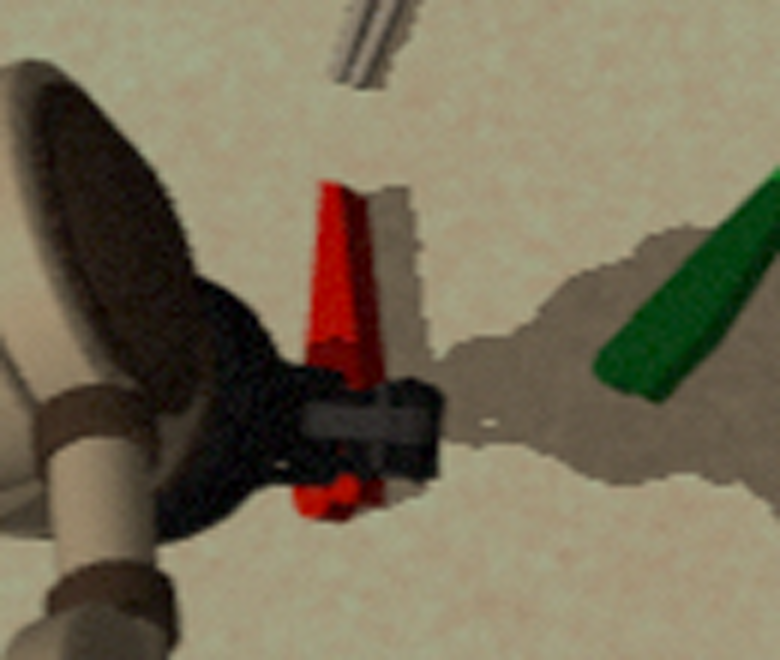

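View pics/s1.png

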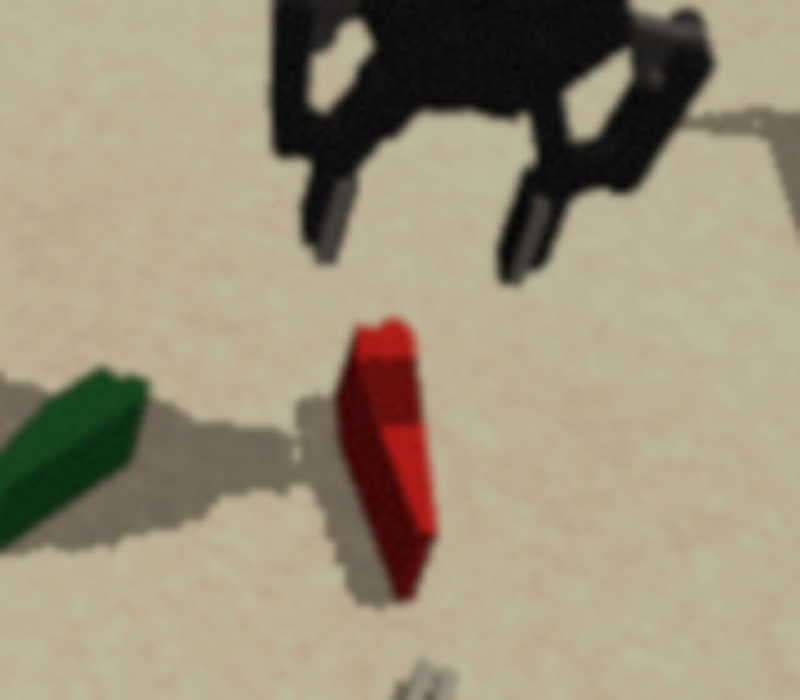

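```bash
python3 -m handwheel '[[0,0,0,-2,1.5,-34,-0.3],[0,0,0,0,0,-34,-0.3],[0,0,0,0,0,0,-0.3],[0,0,0,0,0,0,0.6],[0,0,0,0,0,0,0.8],[0,0,0,0,0,0,1],[0,0,0,0,0,0,1],[0,0,0,0,0,0,1],[0,0,0,0,0,0,1],[0,0,0,0,0,0,1]]' 40
python3 st.py
```

```text
clock: 3.45
eef_pos: [445.2, 302.4, 6.6]
tool_rot: [-1.191, 1.225, -1.229]
force: [0.5, 0.2, 8.1]
finger_gap: 20.3
t 3.45 tcp [445.2 302.4   6.6] jaw yaw -91.48 down [ 0.006  0.002 -1.   ] gap 20.3 fix [-69.8 389.8] F_fix [0.6 0.1 8.1] q6 1.97
```

```bash
python3 -m handwheel '[[0,0,0,0,0,15,1],[0,0,0,0,0,35,1],[0,0,0,0,0,40,1],[0,0,0,0,0,30,1],[0,0,1.13,3.5,-32,0,1],[0,0,1.13,3.5,-32,0,1],[0,0,1.13,3.5,-32,0,1],[0,0,1.13,3.5,-32,0,1],[0,0,1.13,3.5,-32,0,1],[0,0,1.13,3.5,-32,0,1],[0,0,1.13,3.5,-32,0,1],[0,0,1.13,3.5,-32,0,1],[0,0,1.13,3.5,-32,0,1],[0,0,1.13,3.5,-32,0,1],[0,0,1.13,3.5,-32,0,1],[0,0,1.13,3.5,-32,0,1],[0,0,0,0,0,0,1],[0,0,0,0,0,0,1],[0,0,0,0,0,0,1]]' 50
python3 st.py
```

```text
clock: 5.03
eef_pos: [484.6, -82.4, 124.0]
tool_rot: [-1.301, 1.052, -1.053]
force: [0.8, 0.5, -1.6]
finger_gap: 20.3
t 5.03 tcp [484.6 -82.4 124. ] jaw yaw -77.96 down [ 0.001  0.    -1.   ] gap 20.3 fix [-111.9    5.2] F_fix [ 0.9  0.3 -1.6] q6 0.95
```

```bash
python3 -m handwheel '[[0,0,0,0,0,-40,1],[0,0,0,0,0,-40,1],[0,0,0,0,0,-10,1],[0,0,0,0,0,0,1],[0,0,0,0,0,0,1],[0,0,0,0,0,0,1]]'
python3 st.py
python3 - <<'E'
from h import *
t=r.capture('top');s=r.capture('scene')
cv2.imwrite('pics/t2f.png',t[:,:,::-1]);cv2.imwrite('pics/s2f.png',s[:,:,::-1])
crop(t,290,150,130,140,5,'pics/t2.png');crop(s,225,170,140,130,5,'pics/s2.png')
E
```

```text
clock: 5.53
eef_pos: [486.5, -83.0, 35.7]
tool_rot: [-1.301, 1.048, -1.055]
force: [-0.4, 0.1, -0.4]
finger_gap: 19.9
t 5.53 tcp [486.5 -83.   35.7] jaw yaw -77.88 down [ 0.004 -0.002 -1.   ] gap 19.9 fix [-110.2    4.3] F_fix [-0.4  0.2 -0.4] q6 0.94
```

View pics/t2.png

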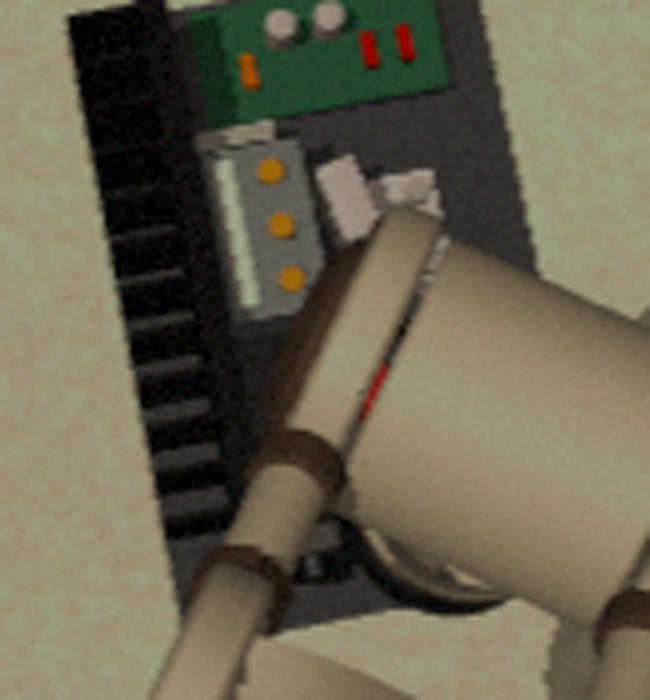

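View pics/s2.png

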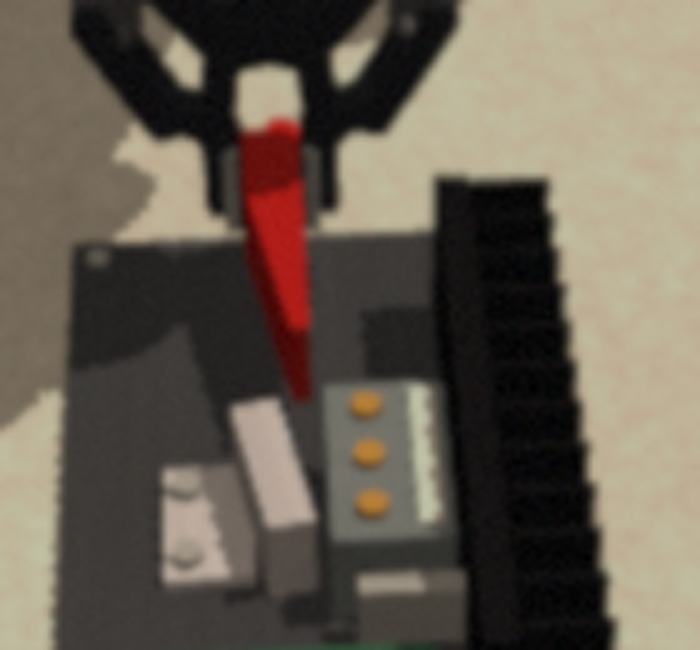

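```bash
cat > m.py <<'E'
from h import *
a=np.radians(12.1);F=np.array([[np.cos(a),-np.sin(a)],[np.sin(a),np.cos(a)]]);o=np.array([595.1,-64.1])
def fx(n,uv,z,x0,y0,k): return np.round(F.T@(onz(n,((uv[0]+.5)/k+x0-.5,(uv[1]+.5)/k+y0-.5),z)[:2]-o),1)
E
python3 - <<'E'
from m import *
g=lambda uv,z:fx('scene',uv,z,225,170,5)
print('tip',g((285,328),63),g((311,326),63),'flat side near',g((301,135),63),'low tip',g((293,400),29),g((311,396),29))
print('rail',g((232,405),42),g((277,398),42),g((317,520),42),'block',g((323,387),46),g((330,543),46))
E
```

```text
tip [-22.4   6.7] [-22.9  15.2] flat side near [-121.5   14.8] low tip [-23.2   8.4] [-24.8  14.5]
rail [ -8.8 -11.6] [-11.3   3.2] [44.  14.5] block [-11.5  18.4] [57.7 18.1]
```

```bash
python3 -m handwheel '[[0,0,0,-0.4,2,-10,1],[0,0,0,0,0,-8,1],[0,0,0,0,0,0,1],[0,0,0,0,0,0,1]]'
python3 st.py;  python3 -m handwheel '[[0,0,0,0,0,-1,1],[0,0,0,0,0,-1,1],[0,0,0,0,0,0,1]]';python3 st.py
```

```text
clock: 5.97
eef_pos: [483.7, -80.5, 14.7]
tool_rot: [-1.302, 1.054, -1.052]
force: [0.3, 0.4, -1.3]
finger_gap: 20.2
t 5.97 tcp [483.7 -80.5  14.7] jaw yaw -77.93 down [-0.001  0.    -1.   ] gap 20.2 fix [-112.4    7.3] F_fix [ 0.4  0.3 -1.3] q6 0.95
clock: 6.22
eef_pos: [484.1, -80.7, 14.5]
tool_rot: [-1.302, 1.053, -1.052]
force: [-6.1, 0.9, 11.9]
finger_gap: 20.4
t 6.22 tcp [484.1 -80.7  14.5] jaw yaw -77.91 down [-0.001  0.    -1.   ] gap 20.4 fix [-112.1    7. ] F_fix [-5.7  2.1 11.9] q6 0.95
```

```bash
python3 -m handwheel '[[0,0,0,0.1,-0.6,1.3,1],[0,0,0,0,0,0,1],[0,0,0,4.9,1.05,0,1],[0,0,0,4.9,1.05,0,1],[0,0,0,4.9,1.05,0,1],[0,0,0,4.9,1.05,0,1],[0,0,0,0,0,0,1]]'; python3 st.py
```

```text
clock: 6.8
eef_pos: [505.0, -77.0, 14.6]
tool_rot: [-1.301, 1.052, -1.053]
force: [0.0, 0.2, -1.1]
finger_gap: 20.2
t 6.8 tcp [505.  -77.   14.6] jaw yaw -77.91 down [ 0.001 -0.    -1.   ] gap 20.2 fix [-90.8   6.3] F_fix [ 0.1  0.2 -1.1] q6 0.97
```

```bash
python3 -m handwheel '[[0,0,0,4.9,1.05,0,1],[0,0,0,4.9,1.05,0,1],[0,0,0,0,0,0,1]]'; python3 st.py; python3 -m handwheel '[[0,0,0,4.9,1.05,0,1],[0,0,0,4.9,1.05,0,1],[0,0,0,0,0,0,1]]'; python3 st.py;python3 - <<'E'
from h import *
s=r.capture('scene')
cv2.imwrite('pics/s3f.png',s[:,:,::-1])
crop(s,225,170,140,130,5,'pics/s3.png')
E
```

```text
clock: 7.05
eef_pos: [514.5, -74.9, 14.6]
tool_rot: [-1.301, 1.052, -1.053]
force: [-0.8, -1.3, -0.9]
finger_gap: 20.3
t 7.05 tcp [514.5 -74.9  14.6] jaw yaw -77.92 down [ 0.001 -0.    -1.   ] gap 20.3 fix [-81.    6.3] F_fix [-1.1 -1.1 -0.9] q6 0.98
clock: 7.3
eef_pos: [524.3, -72.8, 14.6]
tool_rot: [-1.301, 1.052, -1.053]
force: [0.6, 1.1, -1.4]
finger_gap: 20.3
t 7.3 tcp [524.3 -72.8  14.6] jaw yaw -77.92 down [ 0.001 -0.    -1.   ] gap 20.3 fix [-71.    6.4] F_fix [ 0.8  0.9 -1.4] q6 0.99
```

View pics/s3.png

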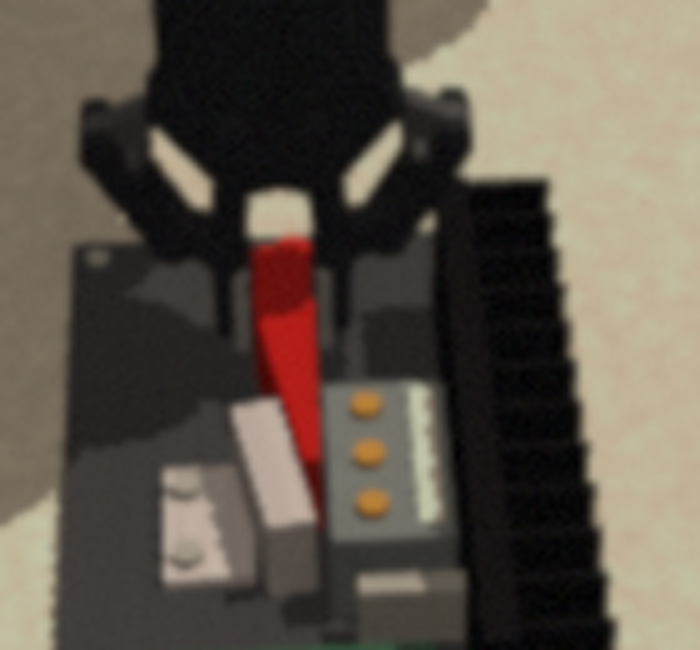

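```bash
python3 -m handwheel '[[0,0,0,0,0,-0.4,1],[0,0,0,0,0,0,1],[0,0,0,0,0,0,0.15],[0,0,0,0,0,0,0.15],[0,0,0,0,0,0,0.15],[0,0,0,0,0,0,0.15]]'; python3 st.py; python3 -m handwheel '[[0,0,0,0,0,8,0.15],[0,0,0,0,0,20,0.15],[0,0,0,0,0,25,0.15],[0,0,0,0,0,10,0.15],[0,0,0,-20,-4,0,0.15],[0,0,0,-22.5,-0.8,0,1],[0,0,0,-10.3,0,0,1],[0,0,0,0,0,0,1],[0,0,0,0,0,0,1]]'; python3 st.py;python3 - <<'E'
from h import *
s=r.capture('scene')
cv2.imwrite('pics/s4f.png',s[:,:,::-1])
crop(s,225,170,140,130,5,'pics/s4.png')
E
```

```text
clock: 7.85
eef_pos: [523.1, -72.8, 14.0]
tool_rot: [-1.302, 1.053, -1.052]
force: [-0.3, -0.3, -0.2]
finger_gap: 36.4
t 7.85 tcp [523.1 -72.8  14. ] jaw yaw -77.93 down [-0.001  0.    -1.   ] gap 36.4 fix [-72.3   6.5] F_fix [-0.4 -0.2 -0.2] q6 0.99
clock: 8.6
eef_pos: [470.8, -77.8, 77.4]
tool_rot: [-1.301, 1.052, -1.054]
force: [0.6, -0.3, 0.7]
finger_gap: 0.0
t 8.6 tcp [470.8 -77.8  77.4] jaw yaw -77.96 down [ 0.001 -0.    -1.   ] gap 0.0 fix [-124.4   12.7] F_fix [ 0.5 -0.4  0.7] q6 0.94
```

View pics/s4.png

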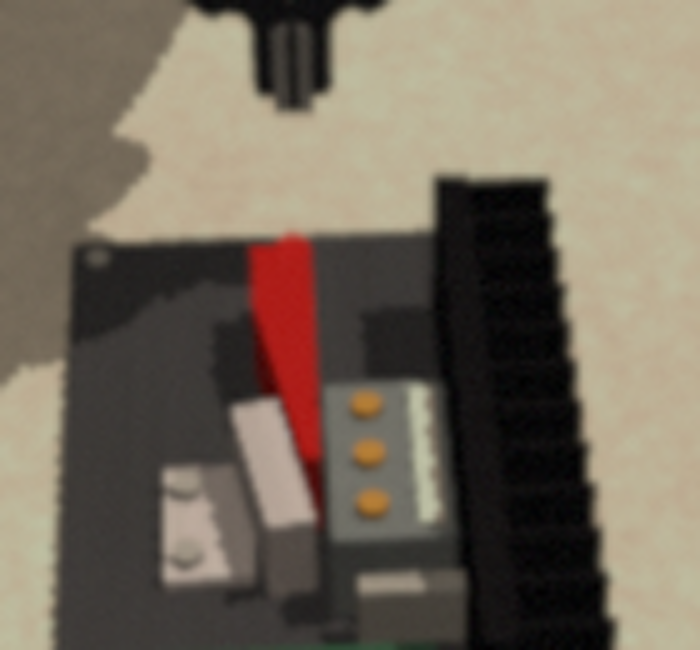

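Run:
```python
from m import *
g=lambda uv,z:fx('scene',uv,z,225,170,5)
print('rib crest',g((293,235),42),'butt L',g((250,247),42),'flat',g((312,245),42),g((321,440),42),'tip~',g((312,460),42))
```

```text
rib crest [-92.2  10.6] butt L [-86.6  -4.5] flat [-86.5  17.1] [ 8.9 16.9] tip~ [17.7 13.8]
```

```bash
python3 -m handwheel '[[0,0,0,0.4,-2,-30,1],[0,0,0,0,0,-30,1],[0,0,0,0,0,-3,1],[0,0,0,0,0,0,1],[0,0,0,4.9,1.05,0,1],[0,0,0,4.9,1.05,0,1],[0,0,0,0,0,0,1],[0,0,0,0,0,0,1]]' 40; python3 st.py
```

```text
clock: 9.32
eef_pos: [482.5, -78.0, 15.7]
tool_rot: [-1.301, 1.05, -1.055]
force: [0.4, 0.2, -0.0]
finger_gap: 0.1
t 9.32 tcp [482.5 -78.   15.7] jaw yaw -77.9 down [ 0.003 -0.001 -1.   ] gap 0.1 fix [-113.   10.] F_fix [ 0.4  0.1 -0. ] q6 0.95
```

```bash
python3 -m handwheel '[[0,0,0,1.9,0.5,0,1],[0,0,0,1.9,0.5,0,1],[0,0,0,1.9,0.5,0,1],[0,0,0,0,0,0,1]]'; python3 st.py;  python3 -m handwheel '[[0,0,0,1.9,0.5,0,1],[0,0,0,1.9,0.4,0,1],[0,0,0,1.9,0.4,0,1],[0,0,0,1.9,0.4,0,1],[0,0,0,0,0,0,1]]'; python3 st.py
```

```text
clock: 9.65
eef_pos: [486.9, -76.1, 14.4]
tool_rot: [-1.301, 1.052, -1.053]
force: [0.4, 0.1, 0.3]
finger_gap: -0.2
t 9.65 tcp [486.9 -76.1  14.4] jaw yaw -77.92 down [ 0. -0. -1.] gap -0.2 fix [-108.3   11. ] F_fix [0.4 0.1 0.3] q6 0.96
clock: 10.07
eef_pos: [494.5, -74.3, 14.2]
tool_rot: [-1.301, 1.052, -1.053]
force: [-0.5, -0.6, 0.1]
finger_gap: -0.3
t 10.07 tcp [494.5 -74.3  14.2] jaw yaw -77.92 down [ 0. -0. -1.] gap -0.3 fix [-100.5   11.1] F_fix [-0.6 -0.5  0.1] q6 0.97
```

```bash
for i in 1 2 3 4; do python3 -m handwheel '[[0,0,0,1.5,0.3,0,1],[0,0,0,1.4,0.3,0,1],[0,0,0,0,0,0,1]]' >/dev/null; python3 st.py; done
```

```text
t 10.32 tcp [497.3 -73.8  14.2] jaw yaw -77.93 down [ 0. -0. -1.] gap 0.2 fix [-97.7  11.1] F_fix [-1.3  0.3 -0.3] q6 0.97
t 10.57 tcp [500.2 -73.2  14.2] jaw yaw -77.93 down [ 0. -0. -1.] gap 0.2 fix [-94.7  11. ] F_fix [ 0.6  1.2 -0.4] q6 0.98
t 10.82 tcp [503.1 -72.6  14.3] jaw yaw -77.93 down [ 0. -0. -1.] gap 0.0 fix [-91.7  11. ] F_fix [ 0.4 -0.9 -0.3] q6 0.98
t 11.07 tcp [505.1 -71.8  14. ] jaw yaw -77.92 down [-0.002  0.    -1.   ] gap 0.4 fix [-89.6  11.4] F_fix [-3.9  0.7  1.8] q6 0.98
```

Run:
```python
from h import *
s=r.capture('scene')
crop(s,225,170,140,130,5,'pics/s5.png')
```

```text
(no output)
```

View pics/s5.png

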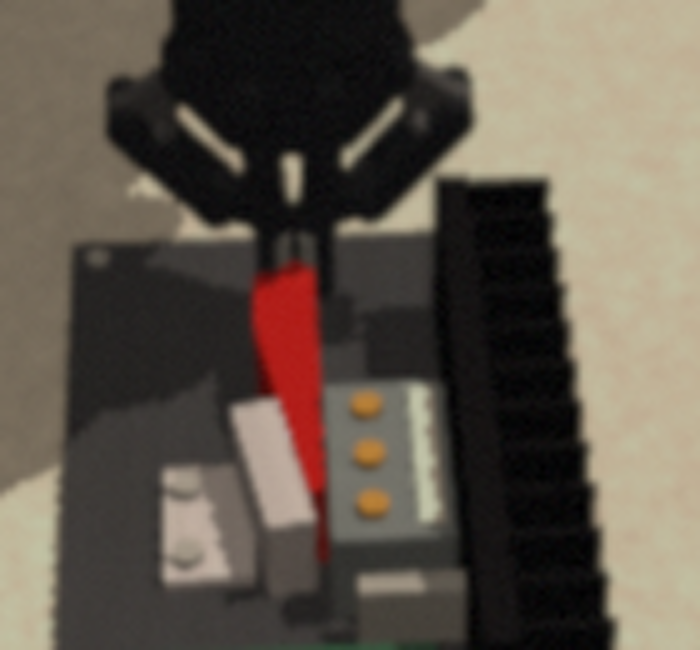

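```bash
for i in 1 2 3 4; do python3 -m handwheel '[[0,0,0,1,0.2,0,1]]' >/dev/null; python3 st.py; done
```

```text
t 11.2 tcp [505.9 -71.5  13.9] jaw yaw -77.92 down [-0.002  0.001 -1.   ] gap -0.1 fix [-88.8  11.4] F_fix [-3.8  1.6  2.4] q6 0.98
t 11.28 tcp [507.1 -71.3  13.9] jaw yaw -77.93 down [-0.002  0.    -1.   ] gap -0.0 fix [-87.6  11.4] F_fix [-3.7  1.6  2.7] q6 0.98
t 11.37 tcp [508.2 -71.2  13.9] jaw yaw -77.93 down [-0.001  0.    -1.   ] gap 0.1 fix [-86.4  11.3] F_fix [-4.   1.9  0.3] q6 0.99
t 11.45 tcp [509.1 -70.9  13.9] jaw yaw -77.92 down [-0.002  0.    -1.   ] gap 0.1 fix [-85.6  11.4] F_fix [-7.3  1.5  3.5] q6 0.99
```

```bash
for i in 1 2 3 4; do python3 -m handwheel '[[0,0,0,0.7,0.15,0,1]]' >/dev/null; python3 st.py; done
```

```text
t 11.53 tcp [509.3 -70.8  13.9] jaw yaw -77.91 down [-0.003  0.001 -1.   ] gap 0.4 fix [-85.3  11.4] F_fix [-9.2  1.6  4. ] q6 0.99
t 11.62 tcp [509.7 -70.6  13.8] jaw yaw -77.9 down [-0.004  0.001 -1.   ] gap 0.2 fix [-84.9  11.6] F_fix [-8.   2.4  4.9] q6 0.99
t 11.7 tcp [510.1 -70.4  13.7] jaw yaw -77.9 down [-0.004  0.001 -1.   ] gap 0.1 fix [-84.4  11.7] F_fix [-8.9  1.5  4.3] q6 0.99
t 11.78 tcp [510.6 -70.1  13.6] jaw yaw -77.9 down [-0.005  0.001 -1.   ] gap 0.0 fix [-83.9  11.8] F_fix [-10.5   3.    5.2] q6 0.99
```

```bash
for i in 1 2 3; do python3 -m handwheel '[[0,0,0,0.7,0.15,0,1]]' >/dev/null; python3 st.py; done
```

```text
t 11.87 tcp [511.  -69.9  13.5] jaw yaw -77.9 down [-0.005  0.001 -1.   ] gap 0.3 fix [-83.4  11.9] F_fix [-10.6   2.4   5.2] q6 0.99
t 11.95 tcp [511.5 -69.7  13.4] jaw yaw -77.89 down [-0.006  0.001 -1.   ] gap 0.1 fix [-82.9  12.1] F_fix [-11.5   3.2   4.9] q6 0.99
t 12.03 tcp [512.  -69.5  13.3] jaw yaw -77.89 down [-0.006  0.001 -1.   ] gap 0.0 fix [-82.4  12.2] F_fix [-11.9   2.7   5.2] q6 0.99
```

```bash
python3 -m handwheel '[[0,0,0,-4,-0.8,0,1],[0,0,0,-5,-1.0,0,1],[0,0,0,0,0,0,1],[0,0,0,0,0,0,1]]' >/dev/null; python3 st.py
python3 - <<'E'
from h import *
s=r.capture('scene')
crop(s,225,170,140,130,5,'pics/s6.png')
E
```

```text
t 12.37 tcp [506.3 -72.3  14.6] jaw yaw -77.96 down [ 0.002 -0.001 -1.   ] gap -0.2 fix [-88.5  10.6] F_fix [ 0.7  0.  -0.1] q6 0.98
```

View pics/s6.png

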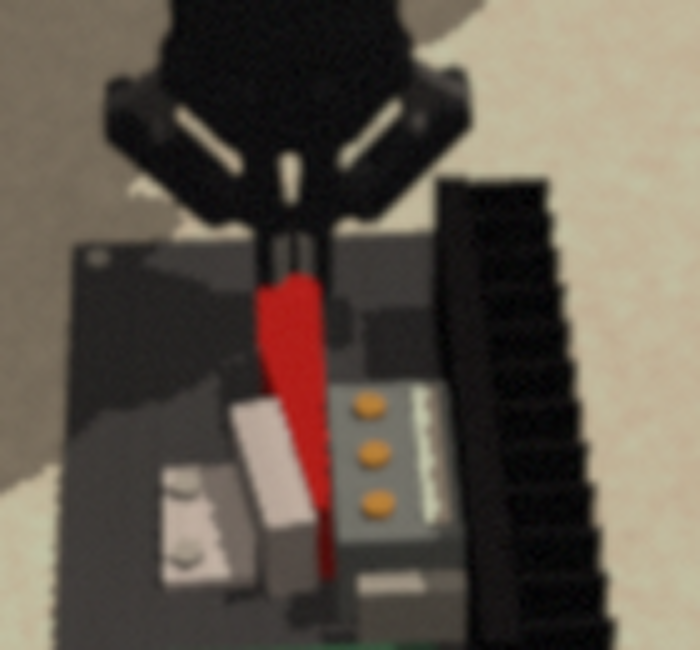

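```bash
python3 -m handwheel '[[0,0,0,2,0.4,0,1],[0,0,0,2,0.4,0,1]]' >/dev/null; python3 st.py; for i in 1 2 3 4; do python3 -m handwheel '[[0,0,0,1.3,0.2,0,1]]' >/dev/null; python3 st.py; done; python3 -m handwheel '[[0,0,0,0,0,0,1]]' >/dev/null; python3 st.py
```

```text
t 12.58 tcp [510.2 -71.2  14.4] jaw yaw -77.94 down [ 0.001 -0.    -1.   ] gap -0.1 fix [-84.5  10.8] F_fix [-0.3  0.   0.1] q6 0.99
t 12.67 tcp [511.6 -71.   14.4] jaw yaw -77.93 down [ 0.001 -0.    -1.   ] gap -0.0 fix [-83.1  10.8] F_fix [ 0.5  0.2 -0.2] q6 0.99
t 12.75 tcp [512.4 -70.7  14.3] jaw yaw -77.92 down [-0. -0. -1.] gap -0.1 fix [-82.2  10.9] F_fix [-2.9  0.7  2.5] q6 0.99
t 12.83 tcp [512.9 -70.4  14. ] jaw yaw -77.9 down [-0.002  0.    -1.   ] gap -0.2 fix [-81.7  11.1] F_fix [-4.5  0.5  2.5] q6 0.99
t 12.92 tcp [513.5 -70.   13.7] jaw yaw -77.9 down [-0.004  0.001 -1.   ] gap -0.2 fix [-81.   11.3] F_fix [-5.8  0.6  4.8] q6 0.99
t 13.0 tcp [513.6 -69.9  13.7] jaw yaw -77.91 down [-0.003  0.001 -1.   ] gap -0.4 fix [-80.9  11.4] F_fix [-4.4  0.2  2.2] q6 0.99
```

```bash
for i in 1 2 3 4 5; do python3 -m handwheel '[[0,0,0,1.2,0.2,0,1]]' >/dev/null; python3 st.py; done
```

```text
t 13.08 tcp [514.2 -69.7  13.5] jaw yaw -77.9 down [-0.005  0.001 -1.   ] gap -0.2 fix [-80.3  11.5] F_fix [-7.5  1.3  3.6] q6 0.99
t 13.17 tcp [514.8 -69.3  13.3] jaw yaw -77.9 down [-0.006  0.001 -1.   ] gap 0.2 fix [-79.6  11.7] F_fix [-9.2  2.9  5.5] q6 0.99
t 13.25 tcp [515.1 -69.1  13.1] jaw yaw -77.88 down [-0.008  0.001 -1.   ] gap 0.1 fix [-79.3  11.9] F_fix [-13.9   0.6   6.6] q6 1.0
t 13.33 tcp [515.  -68.9  12.7] jaw yaw -77.85 down [-0.011  0.001 -1.   ] gap 0.1 fix [-79.3  12.1] F_fix [-18.3   0.4  10.4] q6 1.0
t 13.42 tcp [515.  -68.8  12.4] jaw yaw -77.83 down [-0.014  0.001 -1.   ] gap -0.1 fix [-79.3  12.2] F_fix [-23.   -0.2  10.1] q6 1.0
```

```bash
python3 -m handwheel '[[0,0,0,-5,-0.9,0,1],[0,0,0,-5,-1.0,0,1],[0,0,0,0,-0.5,0,1],[0,0,0,0,0,0,1]]' >/dev/null; python3 st.py
python3 - <<'E'
from h import *
s=r.capture('scene')
crop(s,225,170,140,130,5,'pics/s7.png')
E
```

```text
t 13.75 tcp [511.3 -71.9  14.5] jaw yaw -77.95 down [ 0.001 -0.    -1.   ] gap 0.0 fix [-83.6   9.9] F_fix [ 0.  -0.8 -0.1] q6 0.99
```

View pics/s7.png

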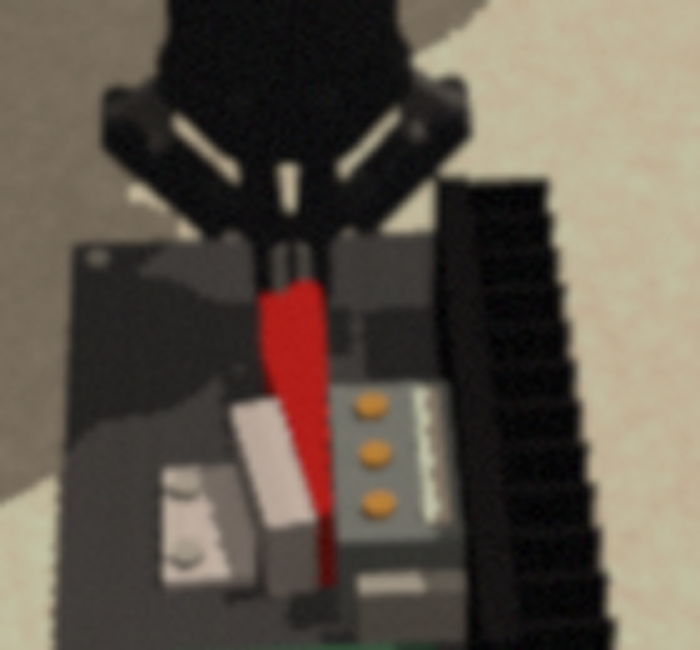

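```bash
python3 -m handwheel '[[0,0,0,1.5,0.5,0,1],[0,0,0,1.5,0.4,0,1]]' >/dev/null; python3 st.py; for i in 1 2 3 4 5; do python3 -m handwheel '[[0,0,0,1,0.2,0,1]]' >/dev/null; python3 st.py; done
```

```text
t 13.97 tcp [514.4 -70.8  14.4] jaw yaw -77.93 down [ 0.001 -0.    -1.   ] gap -0.1 fix [-80.3  10.3] F_fix [-0.2  0.1  0.3] q6 0.99
t 14.05 tcp [515.4 -70.6  14.4] jaw yaw -77.92 down [ 0.001 -0.    -1.   ] gap 0.2 fix [-79.3  10.3] F_fix [-0.9  0.   0.3] q6 0.99
t 14.13 tcp [515.4 -70.4  14.1] jaw yaw -77.89 down [-0.002 -0.    -1.   ] gap -0.3 fix [-79.3  10.5] F_fix [-5.7 -1.2  2.6] q6 0.99
t 14.22 tcp [515.4 -70.2  13.8] jaw yaw -77.88 down [-0.004  0.    -1.   ] gap -0.1 fix [-79.2  10.7] F_fix [-8.7  0.   5.4] q6 0.99
t 14.3 tcp [515.3 -70.   13.5] jaw yaw -77.87 down [-0.007  0.    -1.   ] gap -0.3 fix [-79.2  11. ] F_fix [-12.2  -1.1   4.1] q6 0.99
t 14.38 tcp [515.3 -69.7  13.1] jaw yaw -77.85 down [-0.009  0.    -1.   ] gap -0.2 fix [-79.2  11.2] F_fix [-15.   -0.9   7.6] q6 1.0
```

```bash
python3 -m handwheel '[[0,0,0,-5,-1.2,0,1],[0,0,0,-5,-1.2,0,1],[0,0,0,0,0,0,1],[0,0,0,0,0,0,1],[0,0,0,3,0.6,0,1],[0,0,0,3,0.6,0,1]]' >/dev/null; python3 st.py; for i in 1 2 3 4; do python3 -m handwheel '[[0,0,0,1.5,0.3,0,1]]' >/dev/null; python3 st.py; done
```

```text
t 14.88 tcp [515.5 -71.   14.4] jaw yaw -77.94 down [ 0.001 -0.    -1.   ] gap -0.3 fix [-79.3   9.9] F_fix [ 0.7 -0.5  0. ] q6 0.99
t 14.97 tcp [515.5 -70.8  14. ] jaw yaw -77.88 down [-0.003 -0.    -1.   ] gap -0.5 fix [-79.2  10.2] F_fix [-9.5 -1.1  4.6] q6 0.99
t 15.05 tcp [515.4 -70.4  13.5] jaw yaw -77.84 down [-0.007  0.    -1.   ] gap -0.1 fix [-79.2  10.6] F_fix [-13.6  -1.7   6.9] q6 0.99
t 15.13 tcp [515.3 -70.   13. ] jaw yaw -77.82 down [-0.011  0.    -1.   ] gap 0.1 fix [-79.2  10.9] F_fix [-18.2  -0.4   7.5] q6 1.0
t 15.22 tcp [515.3 -69.7  12.5] jaw yaw -77.8 down [-0.014  0.001 -1.   ] gap -0.1 fix [-79.2  11.3] F_fix [-22.4  -0.    6.4] q6 1.0
```

```bash
python3 -m handwheel '[[0,0,0,-6,-1.2,0,1],[0,0,0,-6,-1.2,0,1],[0,0,0,0,0,0,1],[0,0,0,3,0.6,0,1],[0,0,0,3,0.6,0,1],[0,0,0,3,0.6,0,1],[0,0,0,1.5,0.3,0,1]]' >/dev/null; python3 st.py; for i in 1 2; do python3 -m handwheel '[[0,0,0,1.5,0.3,0,1]]' >/dev/null; python3 st.py; done;  python3 -m handwheel '[[0,0,0,-6,-1.2,0,1],[0,0,0,-8,-1.7,0,1],[0,0,0,-10,-2,0,1],[0,0,0,0,0,40,1],[0,0,0,0,0,40,1],[0,0,0,-30,0,30,1],[0,0,0,-40,0,10,1],[0,0,0,-40,0,10,1],[0,0,0,-40,0,0,1],[0,0,0,-20,0,0,1],[0,0,0,0,0,0,1],[0,0,0,0,0,0,1]]' >/dev/null; python3 st.py
python3 - <<'E'
from h import *
t=r.capture('top');s=r.capture('scene')
cv2.imwrite('pics/t8f.png',t[:,:,::-1]);cv2.imwrite('pics/s8f.png',s[:,:,::-1])
crop(t,290,130,130,150,4,'pics/t8.png');crop(s,225,170,140,130,5,'pics/s8.png')
E
```

```text
t 15.8 tcp [515.4 -70.   13.1] jaw yaw -77.81 down [-0.011  0.    -1.   ] gap 0.4 fix [-79.2  10.9] F_fix [-18.7  -1.    9.4] q6 1.0
t 15.88 tcp [515.3 -69.7  12.6] jaw yaw -77.79 down [-0.015  0.001 -1.   ] gap 0.1 fix [-79.2  11.3] F_fix [-24.6  -0.5   5.6] q6 1.0
t 15.97 tcp [515.3 -69.6  12.4] jaw yaw -77.77 down [-0.018  0.    -1.   ] gap -0.1 fix [-79.2  11.4] F_fix [-31.1  -1.7  18. ] q6 1.0
t 16.97 tcp [329.2 -74.8 144.3] jaw yaw -78.0 down [ 0.003 -0.002 -1.   ] gap 0.1 fix [-262.2   45.3] F_fix [0.8 0.  0.4] q6 0.77
```

View pics/s8.png

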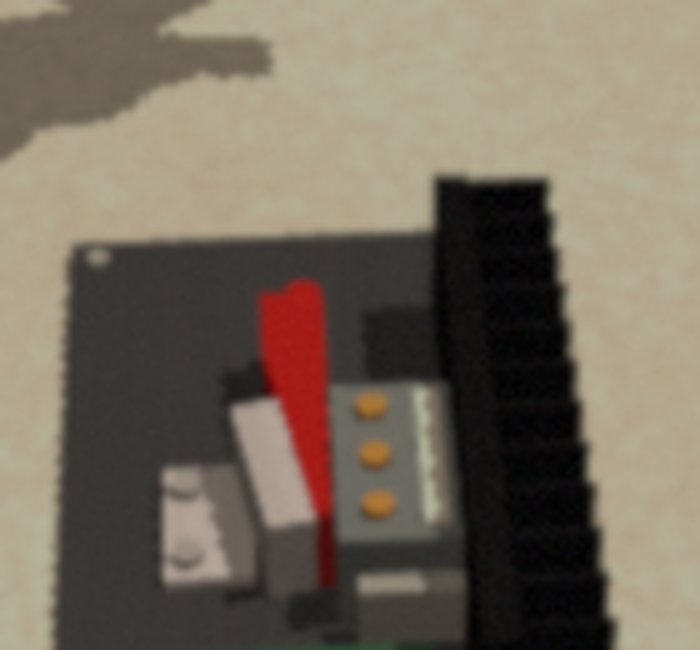

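View pics/t8f.png

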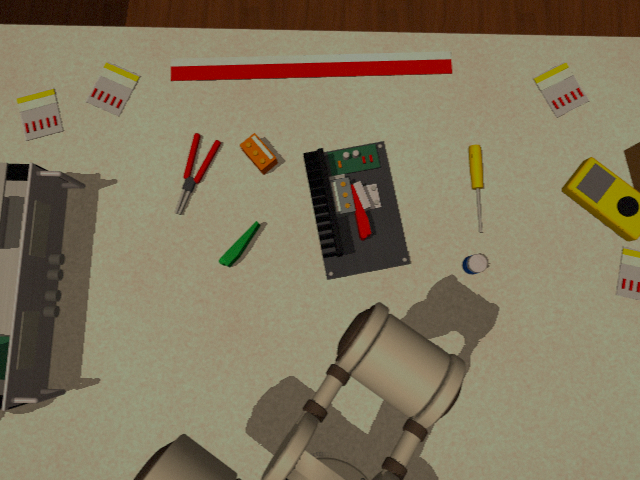

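Run:
```python
from m import *
g=lambda uv,z:fx('scene',uv,z,225,170,5)
print('rib',g((305,279),42),'flat',g((322,290),42),g((329,500),42),'tip',g((325,516),42),'block near face',g((330,387),46),g((337,543),46),'before',g((323,387),46),g((330,543),46),'far',g((443,382),46))
for n in ('top0','top8'):
    im=cv2.imread('pics/'+('top0' if n=='top0' else 't8f')+'.png');c=im[175:218,328:358]
    h=cv2.cvtColor(c,cv2.COLOR_BGR2HSV);m=cv2.inRange(h,(10,150,90),(25,255,255))
    k,_,st,ce=cv2.connectedComponentsWithStats(m)
    P=np.array([F.T@(onz('top',ce[i]+[328,175],50)[:2]-o) for i in range(1,k) if st[i,4]>3]);print(n,np.round(P,1).tolist())
for n in ('scene0','s8f'):
    im=cv2.imread('pics/'+n+'.png');c=im[240:278,285:310]
    h=cv2.cvtColor(c,cv2.COLOR_BGR2HSV);m=cv2.inRange(h,(10,150,90),(25,255,255))
    k,_,st,ce=cv2.connectedComponentsWithStats(m)
    P=np.array([F.T@(onz('scene',ce[i]+[285,240],50)[:2]-o) for i in range(1,k) if st[i,4]>3]);print(n,np.round(P,1).tolist())
```

```text
rib [-69.   14.1] flat [-63.1  19.8] [35.6 18.6] tip [42.5 17.1] block near face [-11.4  20.7] [57.8 20.3] before [-11.5  18.4] [57.7 18.1] far [-11.7  57.9]
top0 [[43.5, 33.0], [21.3, 33.2], [0.1, 33.2]]
top8 [[43.9, 34.9], [22.1, 35.3], [0.8, 35.0]]
scene0 [[1.6, 32.1], [23.7, 31.6], [45.6, 32.0]]
s8f [[2.0, 33.8], [24.1, 33.6], [45.9, 33.7]]
```

Run:
```python
from h import *
print(r.finish_job())
```

```text
the job is handed in; nothing more can be done
None
```

I picked up the red wedge and started its thin end about 28 mm into the slot, where no contact force showed. I let go of it there while it was slack. I then pushed and tapped its rib with shut fingers in five strokes, taking the hand off between them, and handed the job in at about 17 s.

**Jam:** the first two strokes drove it about 20 mm further in. It stopped during the second, at about 14 N. The next three strokes (15, 22 and 31 N) moved it no further: contact was at the same place each time, within 0.1 mm, with no spring-back seen.

**Final pictures:**
- The thin end is about 53 mm past the mouth.
- The block has moved about 1.9 mm towards the heat sink.
- Its near face is at y ≈ 20.5 mm in the fixture's frame, where 20 mm means touching. It is square to within about 0.5 mm.
- Nothing else on the bench appears to have moved.
- The arm is clear of everything.

**What was off or not checked:**
- Three strokes went over the 12–20 N band: 23 N, 22 N, and 31 N on the last one. All were under the 35 N limit along the wedge, but 31 N with its upward part is about 36 N in all.
- I could not measure the clamping force itself.
- The camera positions carry a 1–2 mm bias between the two views.

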